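Load the sample carrier with the closed bottles

ROBOT

A 6-joint arm with a two-finger parallel gripper is mounted at the origin on the work surface. World frame = base frame: x ahead of the robot, y to its left, z up, the work surface at z = 0. Lengths are in mm, angles in rad, forces in N, time in s.
With the tool pointing down it reaches from about 275 to 1000 mm from the base axis. Payload 8.4 kg.
Tool frame: the origin (TCP) lies midway between the tips of the shut fingers; the grasp point (between the pads) lies 19 mm behind it (tcp_to_grasp is the distance from the TCP to the grasp point, in mm); z points along the fingers, y is the line along which they close (so a half turn about z gives the same grasp; the last joint's range is limited). The gripper opens to 85 mm and grips with 20 to 120 N. Pads are 22 mm wide; open, the fingers measure 114 mm over their backs; the gripper's body (76 mm by 85 mm) begins 54 mm behind the grasp point. The pads swing forward as they close: fully open they stand 13 mm farther back than shut.
Start: joints at [1.127, 0.353, 1.633, -0, 1.155, -0.002], TCP at [267.228, 564.993, 231.281] pointing down, gripper open.
Joint ranges: [-2.63, 2.63], [-0.92, 2.1], [0.06, 2.66], [-1.3, 4.44], [0, 2.69], [-3.02, 3.02]. Speed limits (rad/s): [2.22, 2.22, 2.79, 3.14, 3.14, 3.14].

INTERFACE

Orientations are given as a unit quaternion [x, y, z, w].
In Python, from rig import * gives the robot as it stands.
- The arm moves only by the tool step_arm, never from a script. Its argument "commands" is a list of rows, each a list of 7 numbers: the shift along the tool's x, y, z as a fraction of full scale, then the turn, a rotation vector about the tool's x, y, z as a fraction of full scale, then the opening, from 0 (shut) to 1 (fully open). A call has 1 to 12 rows; each row is the pose to reach, as a shift and turn from the pose commanded when the call began, along the tool's axes at that moment; what a row does not reach only later rows make up. Full scale, the value 1, is 0.15 m for a shift and 2 rad for a turn. A row lasts 1/8 s, in which the tool goes at most 62.5 mm and 10.7 degrees, less where a joint would pass 70% of its speed; a pose out of reach is approached as far as the arm can. A call with a number of a shift or a turn outside -1 to 1 is refused whole. A call with a gripper value outside its range is refused whole. The fingers move at their own pace and stop on an object; the grip force is fixed at half the most. Time passes only in rows, so rows that repeat a pose let the fingers close. It gives the time, the measured TCP pose, the force, the opening and the grip force at its end, in the units of the state.
- get_obs(): the state, without advancing time (a new reading comes with each control period).
- get_image(name): name is "scene" or "top" or "wrist"; returns the picture (384x512x3 uint8, red, green, blue); there is no depth.
- camera_model(name): a dict with "camera_matrix" (3x3 intrinsics, pixels), "k1" (the pictures are not rectified: a ray, as slopes to the right and down, at radius r is drawn at 1 + k1 r^2 times it, then the intrinsics apply), "cam_to_world" (4x4, takes a point from camera to world coordinates); the wrist camera has in their place "T_tool_cam" (4x4, takes a point from camera to tool coordinates, whose origin is the TCP and whose axes are the flange's). Camera axes: x right, y up, looking along -z (the intrinsics and any distortion apply to the point x, -y, -z); pixel columns grow to the right and rows downward; lengths in mm; the calibration is good to about 2 mm. A picture is of the moment at which its call begins: read the wrist's pose just before it. camera_model takes no time and is no camera call.
- sign_off(): hands the job in; it is judged then, once.
The state is a dict: "time_s": time; "joint_positions": joint angles; "joint_velocities": joint speeds; "tau": joint torques, N m; "position": TCP position; "tool_rot": TCP orientation; "contact_force": force on the tool from outside, world axes, zero at the start; "moment": the same for the moment, N m; "finger_gap": opening from 0.0 (shut) to 1.0 (fully open); "gripper_force": force on a finger pad.
Only numpy, scipy, OpenCV 4.12 (cv2) and the standard library are available. Lean on these libraries where they do the work, as an engineer would, in place of code of your own. Each camera call takes 0.05 s, during which the arm holds its last target. There are 200 camera calls.

TASK

Gather the three closed sample bottles into the carrier, standing each one upright on the floor of the cup made for its size: small in small, middle in middle, large in large. Leave the three open bottles, the ones without caps, standing where they are, and set the closed bottles down without dropping or tipping them.

Things in the scene. Friction and masses are not known exactly. Their poses are not given: they have to be found in the camera images.
- capped_small: the small closed sample bottle: white plastic, round, body 32 mm across, 85 mm high overall, with a white ribbed screw cap 28 mm across on its top 26 mm (a flat solid disc from above). Below it a short neck; the body's full width begins 40 mm below the top. Loose, about 60 g. Origin at the centre of its underside, z up
- open_small: the small open bottle, a look-alike: same white plastic and same body (32 mm across) as the small closed one, but with no cap: a bare neck 22 mm across with an open mouth 18 mm wide, 81 mm high. Loose, light. Origin at the centre of its underside, z up
- capped_middle: the middle closed sample bottle: white plastic, round, body 48 mm across, 95 mm high overall, with a white ribbed screw cap 42 mm across on its top 26 mm (a flat solid disc from above). Below it a short neck; the body's full width begins 40 mm below the top. Loose, about 120 g. Origin at the centre of its underside, z up
- open_middle: the middle open bottle, a look-alike: same white plastic and same body (48 mm across) as the middle closed one, but with no cap: a bare neck 36 mm across with an open mouth 32 mm wide, 91 mm high. Loose, light. Origin at the centre of its underside, z up
- capped_large: the large closed sample bottle: white plastic, round, body 64 mm across, 110 mm high overall, with a white ribbed screw cap 54 mm across on its top 26 mm (a flat solid disc from above). Below it a short neck; the body's full width begins 40 mm below the top. Loose, about 250 g. Origin at the centre of its underside, z up
- open_large: the large open bottle, a look-alike: same white plastic and same body (64 mm across) as the large closed one, but with no cap: a bare neck 48 mm across with an open mouth 44 mm wide, 106 mm high. Loose, light. Origin at the centre of its underside, z up
- cup_small: the small cup of the carrier: round grey plastic cup, 52 mm across outside, 46 mm inside, rim 35 mm above its origin, inner floor 4 mm above its origin; made for the small bottle (7 mm spare all round). Fixed in the carrier. Origin at the centre of its underside, z up
- cup_middle: the middle cup of the carrier: round grey plastic cup, 68 mm across outside, 62 mm inside, rim 35 mm above its origin, inner floor 4 mm above its origin; made for the middle bottle (7 mm spare all round). Fixed in the carrier. Origin at the centre of its underside, z up
- cup_large: the large cup of the carrier: round grey plastic cup, 84 mm across outside, 78 mm inside, rim 35 mm above its origin, inner floor 4 mm above its origin; made for the large bottle (7 mm spare all round). Fixed in the carrier. Origin at the centre of its underside, z up
- carrier: the carrier: shallow steel tray 115 x 310 mm with walls 14 mm high, fixed to the bench, the three cups standing in a row along its long (y) axis, 100 mm apart from centre to centre, in any order. Origin at the centre of its underside, on the bench
Things that resemble listed ones, but are neither listed nor needed, are in the scene too. Leave any brown or green look-alike of the cup_large alone.

How it is judged (in metres and radians):
At the end, for the whole second after the job is handed in: Each closed bottle stands upright (within 0.1 rad) and at rest in the cup of its own size, within 10 mm of the cup's axis and down on its floor (origin less than 9 mm above the cup's); each open bottle still stands upright within 20 mm of where it began; all released (horizontal distance between capped_small and cup_small below 0.01 m and z of capped_small in the frame of cup_small between 0 and 0.009 m and angle between each of capped_small, open_small, capped_middle, open_middle, capped_large, open_large's own z axis and vertical below 0.1 rad and linear speed of each of capped_small, capped_middle, capped_large below 0.02 m/s and angular speed of each of capped_small, capped_middle, capped_large below 0.2 rad/s and distance of each of open_small, open_middle, open_large from where it was at the start of the episode below 0.02 m and horizontal distance between capped_middle and cup_middle below 0.01 m and z of capped_middle in the frame of cup_middle between 0 and 0.009 m and horizontal distance between capped_large and cup_large below 0.01 m and z of capped_large in the frame of cup_large between 0 and 0.009 m); the robot touches nothing.
It fails at once if a closed bottle is dropped from more than about 2 cm (moves faster than 0.6 m/s with no finger on it) ((linear speed of capped_small above 0.6 m/s and contact force between capped_small and the fingers below 0.3 N) or (linear speed of capped_middle above 0.6 m/s and contact force between capped_middle and the fingers below 0.3 N) or (linear speed of capped_large above 0.6 m/s and contact force between capped_large and the fingers below 0.3 N)).
It fails at once if a closed bottle is tipped more than about 45 degrees (angle between any of capped_small, capped_middle, capped_large's own z axis and vertical above 0.8 rad).
It fails at once if an open bottle is shifted more than 20 mm or tipped (distance of any of open_small, open_middle, open_large from where it was at the start of the episode above 0.02 m or angle between any of open_small, open_middle, open_large's own z axis and vertical above 0.35 rad).
It also fails if it takes over 90 s, if anything falls off the work surface, if the arm or the gripper's body presses on something with over 40 N, if the wrist force passes 120 N, or if a joint passes its speed limit or range.

## Working session

There is one attempt and no reset: what is moved stays moved. The work goes in short steps, Python scripts to look and compute and a tool call to move; the robot and the scene stay as the last step left them, time stands still between calls to the robot, and variables do not carry over. Pictures are saved under pics/ and viewed, at most 17 in all, crops included, and the job is handed in when it is done.

Besides the shell and the picture viewer there is one more tool, called after "Call:" as name([rows], argument=value, ...), one row to a line, values as JSON. step_arm: Moves the arm, as the interface text tells. Its arguments: {"type":"object","properties":{"commands":{"type":"array"}},"required":["commands"]}

```bash
ls; mkdir -p pics; python3 - <<'E'
from rig import *
import cv2
o=get_obs(); print(o)
for n in ("top","scene","wrist"):
    im=get_image(n); cv2.imwrite(f"pics/{n}0.png",im[:,:,::-1])
    print(n,camera_model(n))
E
```

```text
pics
{'time_s': 0.0, 'joint_positions': array([ 1.12661791e+00,  3.53685980e-01,  1.63411829e+00,  2.69509393e-05,
        1.15518336e+00, -2.38282205e-03]), 'joint_velocities': array([-0.00181683, -0.00131135, -0.00067768,  0.00037585, -0.00038513,
        0.00033995]), 'tau': array([-2.67059058e-04, -6.05249262e+01, -3.42072558e+01,  1.66301502e-04,
        9.54309973e-03,  5.34211915e-05]), 'position': array([267.01060326, 564.58062053, 230.54482259]), 'tool_rot': array([ 2.19110955e-01,  9.75699699e-01, -6.77448341e-04, -1.66464131e-04]), 'contact_force': array([ 0.28095148,  0.12531789, -0.04677344]), 'moment': array([ 0.03339401, -0.00975111, -0.03082017]), 'gripper_force': 0.0, 'finger_gap': 0.9973602377819711}
top {'camera_matrix': array([[397.79853421,   0.        , 254.89257853],
       [  0.        , 397.79853421, 193.0607444 ],
       [  0.        ,   0.        ,   1.        ]]), 'k1': 0.041591209301660596, 'cam_to_world': array([[ 5.34588309e-03,  9.92941380e-01, -1.18485604e-01,
         4.18760354e+02],
       [-9.99963259e-01,  4.51411729e-03, -7.28723825e-03,
       
[... 618 characters left out ...]
2e-01,  8.01146597e-01,
         8.09999403e+02],
       [ 0.00000000e+00,  0.00000000e+00,  0.00000000e+00,
         1.00000000e+00]])}
wrist {'camera_matrix': array([[264.46697203,   0.        , 253.15624621],
       [  0.        , 264.46697203, 192.43099065],
       [  0.        ,   0.        ,   1.        ]]), 'k1': -0.026423164029221395, 'T_tool_cam': array([[ 1.18991460e-03,  9.53292318e-01,  3.02046918e-01,
         7.76474781e+01],
       [ 9.99999190e-01, -1.27077229e-03,  7.11936557e-05,
         3.05265028e-01],
       [ 4.51701220e-04,  3.02046589e-01, -9.53293058e-01,
        -1.42207332e+02],
       [ 0.00000000e+00,  0.00000000e+00,  0.00000000e+00,
         1.00000000e+00]])}
```

View pics/top0.png

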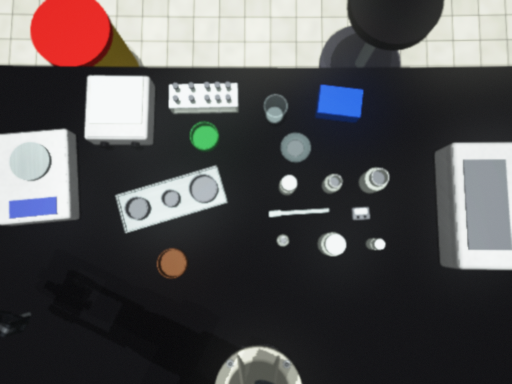

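View pics/scene0.png

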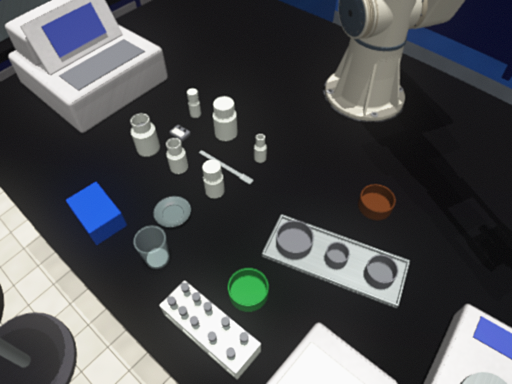

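The top view shows capped middle at (288,184), capped large at (333,244) and capped small at (376,244). The open bottles are at (333,183), (375,180) and (283,240). The carrier cups are middle at (138,208), small at (171,199) and large at (204,188). The scene view shows the same caps at about (212,168), (223,104) and (193,92). The brown and green look-alikes lie apart from the carrier.

```bash
cat > h.py <<'E'
import numpy as np, cv2
from scipy.spatial.transform import Rotation as R
from rig import *
def ray(name,px,obs=None):
    m=camera_model(name);K=m["camera_matrix"]
    d=np.array([(px[0]-K[0,2])/K[0,0],(px[1]-K[1,2])/K[1,1]]);s=d.copy()
    for _ in range(20): s=d/(1+m["k1"]*(s@s))
    if name=="wrist":
        T=np.eye(4);T[:3,:3]=R.from_quat(obs["tool_rot"]).as_matrix();T[:3,3]=obs["position"];T=T@m["T_tool_cam"]
    else: T=m["cam_to_world"]
    v=T[:3,:3]@np.array([s[0],-s[1],-1]);return T[:3,3],v/np.linalg.norm(v)
def plane(name,px,z,obs=None):
    o,d=ray(name,px,obs);return o+d*(z-o[2])/d[2]
def tri(r1,r2):
    (a,u),(b,v)=r1,r2
    t=np.linalg.lstsq(np.c_[u,-v],b-a,rcond=None)[0]
    p,q=a+u*t[0],b+v*t[1];return (p+q)/2,np.linalg.norm(p-q)
E
python3 - <<'E'
import cv2,numpy as np
t=cv2.imread("pics/top0.png");s=cv2.imread("pics/scene0.png")
a=cv2.resize(t[160:270,265:400],None,fx=5,fy=5,interpolation=cv2.INTER_CUBIC)
cv2.imwrite("pics/topc.png",a)
a=cv2.resize(s[80:205,120:280],None,fx=4.8,fy=4.8,interpolation=cv2.INTER_CUBIC);cv2.imwrite("pics/scenec.png",a)
a=cv2.resize(t[155:240,105:235],None,fx=6,fy=6,interpolation=cv2.INTER_CUBIC);
b=cv2.resize(s[205:310,255:415],None,fx=4.8,fy=4.8,interpolation=cv2.INTER_CUBIC)
cv2.imwrite("pics/car.png",a);cv2.imwrite("pics/carS.png",b)
E
```

```text
(no output)
```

View pics/topc.png

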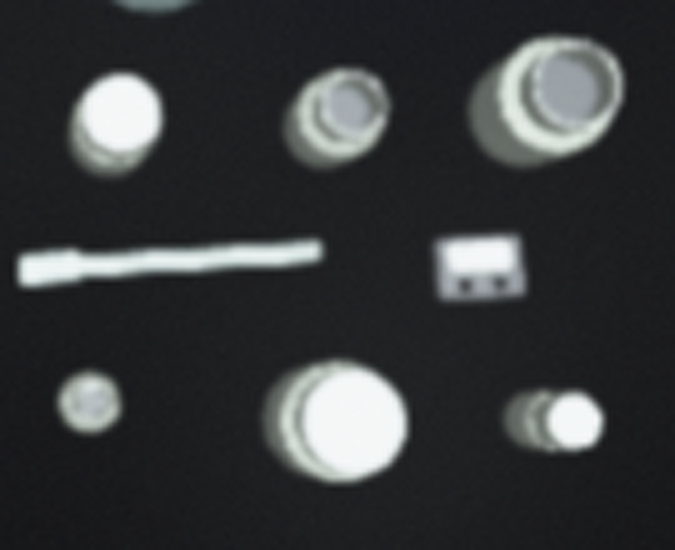

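View pics/scenec.png

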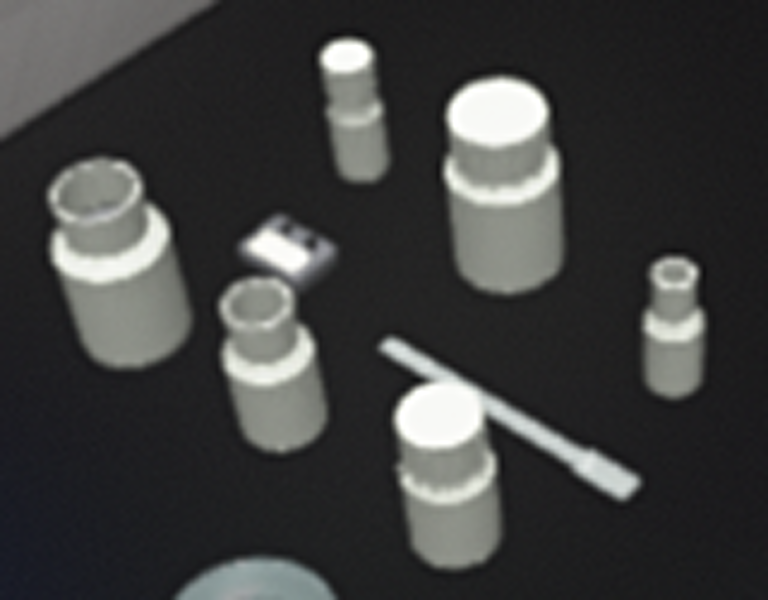

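View pics/car.png

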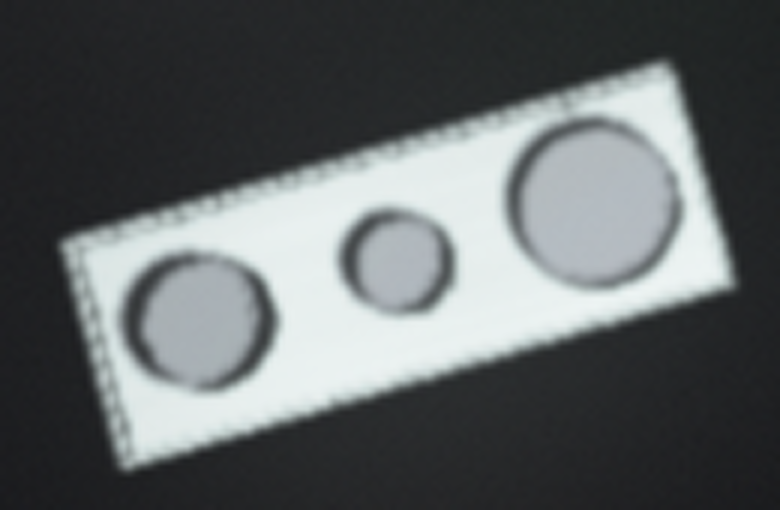

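View pics/carS.png

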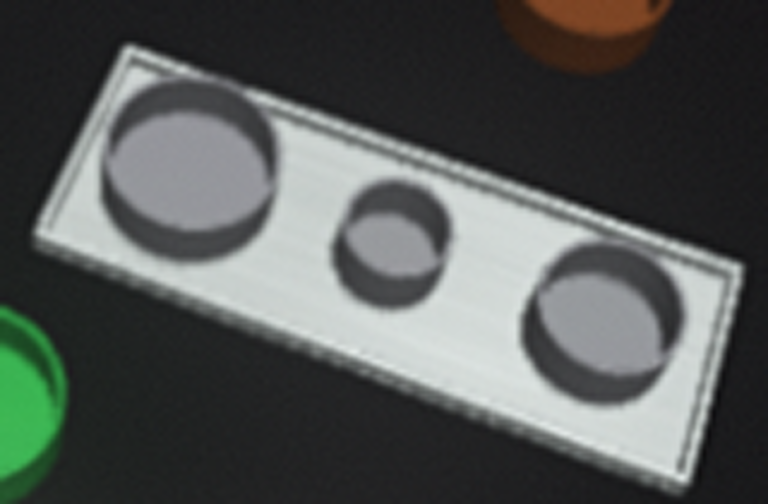

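The crops show the three capped tops as bright discs, the open necks with grey mouths, and the cups as grey discs with dark walls on the white tray (middle left, small centre, large right). Next I triangulate the caps and the cups.

```bash
python3 - <<'E'
from h import *
I={n:cv2.imread(f"pics/{n}0.png") for n in("top","scene")}
def blob(img,lo,hi,seed,inv=None):
    m=cv2.inRange(cv2.cvtColor(img,cv2.COLOR_BGR2GRAY),lo,hi)
    n,l,st,c=cv2.connectedComponentsWithStats(m)
    d=[(np.hypot(*(c[i]-seed)),i) for i in range(1,n) if st[i,4]>25]
    i=min(d)[1]; 
    q=max(cv2.findContours((l==i).astype(np.uint8),cv2.RETR_EXTERNAL,cv2.CHAIN_APPROX_NONE)[0],key=len)
    e=cv2.fitEllipse(cv2.convexHull(q)); return np.array(e[0]),e[1],c[i]
seeds={"small":((379.5,244),(193,92)),"middle":((289,182.5),(211.5,166.5)),"large":((335.5,244.5),(223.5,103.5))}
for k,(a,b) in seeds.items():
    g=[blob(I["top"],238,255,a),blob(I["scene"],238,255,b)]
    p,e=tri(ray("top",g[0][0]),ray("scene",g[1][0]))
    print(k,g[0][0].round(1),np.round(g[0][1],1),g[1][0].round(1),np.round(g[1][1],1),p.round(1),e.round(1))
cs={"middle":((138,208),(380,271)),"small":((171,199),(337,256)),"large":((204,188),(294.5,240.5))}
for k,(a,b) in cs.items():
    r=[]
    for im,s,x in(("top",a,180),("scene",b,168)):
        c,ax,_=blob(I[im],40,x,s); r.append(c); print(k,im,c.round(1),np.round(ax,1))
    p,e=tri(ray("top",r[0]),ray("scene",r[1]));print(p.round(1),e.round(1))
# tray top corners
m=(cv2.cvtColor(I["top"],cv2.COLOR_BGR2GRAY)>90).astype(np.uint8);_,l,st,c=cv2.connectedComponentsWithStats(m)
lab=np.bincount(l[165:235,115:228].ravel())[1:].argmax()+1
q=max(cv2.findContours((l==lab).astype(np.uint8),0,1)[0],key=len);rc=cv2.boxPoints(cv2.minAreaRect(q))
print([plane("top",x,14).round(1)[:2] for x in rc])
for k,px in {"os":(283,240.5),"om":(335,180.5),"ol":(378.5,177.5)}.items(): print(k,plane("top",px,{"os":81,"om":91,"ol":106}[k]).round(0))
E
```

```text
small [379.5 243.9] [7.9 8.1] [191.8  91.4] [5.4 8.4] [ 412.4 -330.2   81.6] 1.2
middle [288.7 182.3] [12.5 13.1] [211.2 166.1] [12.5 17.1] [579.7 -83.   92.5] 0.7
large [335.2 244. ] [17.5 18.5] [223. 103.] [12.2 19.3] [ 411.5 -205.5  106.9] 1.7
middle top [137.5 208.1] [23.6 26.8]
middle scene [336.2 255.6] [24.9 28.4]
[535.5 302.1  65.7] 93.3
small top [170.8 198.2] [17.1 20. ]
small scene [336.2 255.6] [24.9 28.4]
[541.7 258.8  17.1] 0.7
large top [171.2 200.2] [ 73.8 120.7]
large scene [344.4 262.3] [ 58.  229.2]
[534.2 270.9  -9.5] 16.4
[array([551.7, 428.9]), array([645.1, 126.7]), array([529.2,  90.8]), array([438.2, 390. ])]
os [419. -67.  81.]
om [ 585. -211.   91.]
ol [ 591. -326.  106.]
```

Call:
step_arm([
  [-0.97, -0.5, 0, 0, 0, 0.5644, 1],
  [-0.97, -0.5, 0, 0, 0, 0.5644, 1],
  [-0.97, -0.5, 0, 0, 0, 0.5644, 1],
  [-0.97, -0.5, 0, 0, 0, 0.5644, 1],
  [-0.97, -0.5, 0, 0, 0, 0.5644, 1],
  [-0.97, -0.5, 0, 0, 0, 0.5644, 1],
  [-0.97, -0.5, 0, 0, 0, 0.5644, 1],
  [-0.97, -0.5, 0, 0, 0, 0.5644, 1],
])

```text
time_s: 1.15
position: [366.6, 435.0, 231.2]
tool_rot: [0.706, 0.709, -0.0, -0.0]
contact_force: [-0.1, -0.5, 0.3]
finger_gap: 1.002
gripper_force: 0.0
```

Call:
step_arm([
  [-0.9, 1, 0, 0, 0, 0, 1],
  [-0.9, 1, 0, 0, 0, 0, 1],
  [-0.9, 1, 0, 0, 0, 0, 1],
  [-0.9, 1, 0, 0, 0, 0, 1],
  [-0.9, 1, 0, 0, 0, 0, 1],
  [-0.9, 1, 0, 0, 0, 0, 1],
])

```text
time_s: 1.9
position: [515.7, 300.9, 231.2]
tool_rot: [0.706, 0.708, -0.0, -0.0]
contact_force: [-0.3, 0.3, 0.5]
finger_gap: 0.999
gripper_force: 0.0
```

```bash
python3 - <<'E'
from h import *
import pickle
o=get_obs(); im=get_image("wrist"); cv2.imwrite("pics/w1.png",im[:,:,::-1]);pickle.dump(o,open("w1.pkl","wb"));print(o["position"],o["tool_rot"])
def proj(P):
    m=camera_model("wrist");T=np.eye(4);T[:3,:3]=R.from_quat(o["tool_rot"]).as_matrix();T[:3,3]=o["position"];T=T@m["T_tool_cam"]
    c=np.linalg.inv(T)@np.r_[P,1];s=np.array([c[0],-c[1]])/-c[2];s*=1+m["k1"]*(s@s);return (m["camera_matrix"]@np.r_[s,1])[:2].round(0)
for k,p in {"s":(541.7,258.8),"l":(570.9,163.3),"m":(512.4,354.4)}.items(): print(k,proj(np.r_[p,4]),proj(np.r_[p,37]))
E
```

```text
[515.69290422 300.91961745 231.17445556] [ 7.06415318e-01  7.07797493e-01 -1.74609692e-04 -2.77688381e-04]
s [271. 194.] [273. 202.]
l [288. 252.] [291. 263.]
m [251. 127.] [251. 129.]
```

View pics/w1.png

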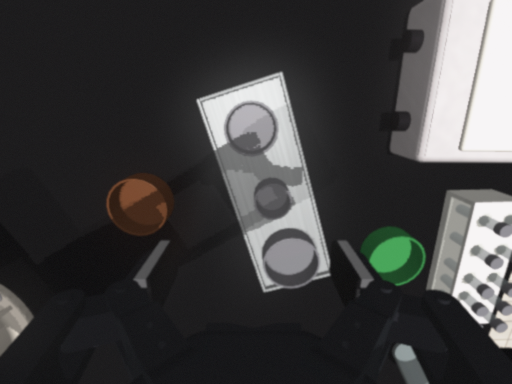

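The wrist view shows the cups at about (250,128) middle, (272,198) small and (290,257) large. These match where my triangulated positions project, to about 1 px. Next I go to the middle bottle.

Call:
step_arm([
  [-1, 0.43, 0, 0, 0, 0, 1],
  [-1, 0.43, 0, 0, 0, 0, 1],
  [-1, 0.43, 0, 0, 0, 0, 1],
  [-1, 0.43, 0, 0, 0, 0, 1],
])

```text
time_s: 2.45
position: [581.5, 149.1, 231.4]
tool_rot: [0.707, 0.707, 0.0, 0.0]
contact_force: [0.0, 0.6, 0.0]
finger_gap: 1.001
gripper_force: 0.0
```

Call:
step_arm([
  [-1, 0, 0, 0, 0, 0, 1],
  [-1, 0, 0, 0, 0, 0, 1],
  [-1, 0, 0, 0, 0, 0, 1],
  [-1, 0, 0, 0, 0, 0, 1],
  [-1, 0, 0, 0, 0, 0, 1],
  [-1, 0, 0, 0, 0, 0, 1],
])

```text
time_s: 3.2
position: [581.2, 1.8, 231.3]
tool_rot: [0.706, 0.708, 0.0, -0.0]
contact_force: [-0.3, 0.5, 0.0]
finger_gap: 0.999
gripper_force: 0.0
```

```bash
cat >> h.py <<'E'
import pickle
def shot(tag):
    o=get_obs(); im=get_image("wrist")[:,:,::-1].copy(); cv2.imwrite(f"pics/{tag}.png",im);pickle.dump(o,open(f"{tag}.pkl","wb"));return o,im
def proj(P,o):
    m=camera_model("wrist");T=np.eye(4);T[:3,:3]=R.from_quat(o["tool_rot"]).as_matrix();T[:3,3]=o["position"];T=T@m["T_tool_cam"]
    c=np.linalg.inv(T)@np.r_[P,1];s=np.array([c[0],-c[1]])/-c[2];s*=1+m["k1"]*(s@s);return (m["camera_matrix"]@np.r_[s,1])[:2]
def cap(im,o,P,th=238):
    "ellipse of the bright cap top nearest the projection of P"
    s=proj(P,o);m=(cv2.cvtColor(im,cv2.COLOR_BGR2GRAY)>th).astype(np.uint8)
    n,l,st,c=cv2.connectedComponentsWithStats(m)
    i=min((np.hypot(*(c[i]-s)),i) for i in range(1,n) if st[i,4]>60)[1]
    q=max(cv2.findContours((l==i).astype(np.uint8),0,cv2.CHAIN_APPROX_NONE)[0],key=len)
    e=cv2.fitEllipse(cv2.convexHull(q));return np.array(e[0]),np.round(e[1],1),s.round(1)
E
python3 - <<'E'
from h import *
o,im=shot("m1");P=(579.7,-83,94);print(o["position"])
for th in(200,225,238):
    c,ax,s=cap(im,o,P,th);print(th,c.round(1),ax,s,plane("wrist",c,94,o).round(1))
E
```

```text
[581.23499127   1.7687438  231.28088879]
200 [251.5 251.7] [29.4 32.1] [251.8 251.3] [579.4 -83.5  94. ]
225 [251.5 257.8] [14.8 28.6] [251.8 251.3] [579.4 -91.8  94. ]
238 [252.  255.6] [19.  28.5] [251.8 251.3] [579.9 -88.9  94. ]
```

Call:
step_arm([
  [-0.33, 0, 0.3, 0, 0, 0, 1],
  [-0.33, 0, 0.3, 0, 0, 0, 1],
  [-0.33, 0, 0.3, 0, 0, 0, 1],
  [-0.33, 0, 0.3, 0, 0, 0, 1],
])

```text
time_s: 3.75
position: [582.1, -48.6, 187.3]
tool_rot: [0.707, 0.707, 0.001, 0.001]
contact_force: [-0.1, 0.9, 0.2]
finger_gap: 1.004
gripper_force: 0.0
```

```bash
python3 - <<'E'
from h import *
o,im=shot("m2");P=(579.7,-83,94);print(o["position"])
o1=pickle.load(open("m1.pkl","rb"));i1=cv2.imread("pics/m1.png")
for th in(200,225,238):
    c,ax,s=cap(im,o,P,th);print(th,c.round(1),ax,s,plane("wrist",c,94,o).round(1))
    p,e=tri(ray("wrist",c,o),ray("wrist",cap(i1,o1,P,th)[0],o1));print(p.round(1),e.round(1))
E
```

```text
[582.06352327 -48.58279531 187.28529939]
200 [250.1 226.7] [41.1 42. ] [250.7 228.9] [579.2 -80.6  94. ]
[579.5 -69.4 118.2] 0.1
225 [249.9 228. ] [37.6 40.3] [250.7 228.9] [579. -82.  94.]
[579.8 -49.1 163.6] 0.0
238 [239.9 217.8] [11.3 16.3] [250.7 228.9] [569.4 -71.3  94. ]
[577.7 -23.2 204.7] 5.4
```

View pics/m2.png

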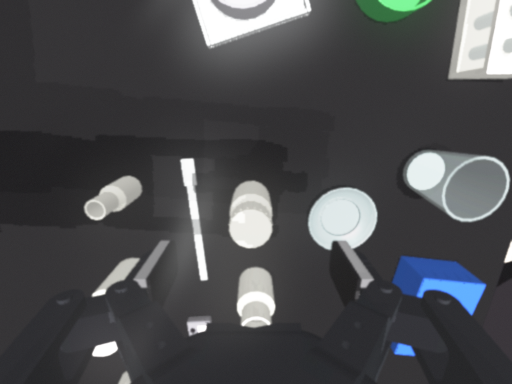

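The close view shows the capped middle bottle's cap at (250,227), with nothing near the finger paths except the low glass dish at (342,218). Next I grasp it.

Call:
step_arm([
  [-0.226, -0.019, 0, 0, 0, 0, 1],
  [-0.226, -0.019, 0.1, 0, 0, 0, 1],
  [-0.226, -0.019, 0.4, 0, 0, 0, 1],
  [-0.226, -0.019, 0.7, 0, 0, 0, 1],
  [-0.226, -0.019, 0.835, 0, 0, 0, 1],
  [-0.226, -0.019, 0.835, 0, 0, 0, 1],
  [-0.226, -0.019, 0.835, 0, 0, 0, 1],
])

```text
time_s: 4.68
position: [579.2, -82.9, 61.9]
tool_rot: [0.707, 0.707, 0.0, 0.0]
contact_force: [0.6, -0.3, 0.2]
finger_gap: 0.999
gripper_force: 0.0
```

Call:
step_arm([
  [0, 0, 0, 0, 0, 0, 0.6],
  [0, 0, 0, 0, 0, 0, 0.5],
  [0, 0, 0, 0, 0, 0, 0.4],
  [0, 0, 0, 0, 0, 0, 0.2],
  [0, 0, 0, 0, 0, 0, 0],
  [0, 0, 0, 0, 0, 0, 0],
  [0, 0, 0, 0, 0, 0, 0],
  [0, 0, 0, 0, 0, 0, 0],
])

```text
time_s: 5.68
position: [579.0, -83.5, 62.0]
tool_rot: [0.707, 0.707, 0.0, 0.0]
contact_force: [-0.2, 0.7, 4.9]
finger_gap: 0.477
gripper_force: 59.9
```

Call:
step_arm([
  [0, 0, -0.2, 0, 0, 0, 0],
  [0, 0, -0.55, 0, 0, 0, 0],
  [0.3, -0.1, -0.55, 0, 0, 0, 0],
  [0.6, -0.2, -0.55, 0, 0, 0, 0],
  [0.9, -0.3, -0.55, 0, 0, 0, 0],
  [1, -0.444, -0.55, 0, 0, 0, 0],
  [1, -0.444, -0.55, 0, 0, 0, 0],
])

```text
time_s: 6.55
position: [510.3, 67.6, 143.6]
tool_rot: [0.706, 0.708, -0.0, -0.0]
contact_force: [0.1, -0.2, -1.4]
finger_gap: 0.477
gripper_force: 61.0
```

Call:
step_arm([
  [0.3, 0, 0, 0, 0, 0, 0],
  [0.6, 0, 0, 0, 0, 0, 0],
  [0.9, 0, 0, 0, 0, 0, 0],
  [1, 0, 0, 0, 0, 0, 0],
  [1, 0, 0, 0, 0, 0, 0],
])

```text
time_s: 7.18
position: [512.2, 216.7, 143.5]
tool_rot: [0.707, 0.708, -0.0, 0.0]
contact_force: [-0.6, -0.9, -1.6]
finger_gap: 0.474
gripper_force: 61.0
```

Call:
step_arm([
  [0.3, 0, 0, 0, 0, 0, 0],
  [0.6, 0, 0, 0, 0, 0, 0],
  [0.8, 0, 0, 0, 0, 0, 0],
  [0.913, 0, 0, 0, 0, 0, 0],
  [0.913, 0, 0, 0, 0, 0, 0],
  [0.913, 0, 0, 0, 0, 0, 0],
])

```text
time_s: 7.92
position: [511.8, 352.0, 143.4]
tool_rot: [0.707, 0.707, -0.001, 0.0]
contact_force: [-1.0, -0.1, -1.0]
finger_gap: 0.473
gripper_force: 61.0
```

```bash
python3 - <<'E'
from h import *
o,im=shot("m3");print(o["position"],o["finger_gap"])
for n in("top","scene"): cv2.imwrite(f"pics/{n}1.png",get_image(n)[:,:,::-1])
a=cv2.resize(im[60:320,130:380],None,fx=2,fy=2)
t=cv2.resize(cv2.imread("pics/scene1.png")[205:310,330:415],None,fx=3,fy=3)
b=np.zeros((520,800,3),np.uint8);b[:,:500]=a;b[:315,520:775]=t;cv2.imwrite("pics/m3c.png",b)
for z in(4,37):print(z,proj((512.4,354.4,z),o))
E
```

```text
[511.79656744 352.00910891 143.36923117] 0.47313642665740674
4 [253.92869322 180.18092137]
37 [253.98927191 188.89372103]
```

View pics/m3c.png

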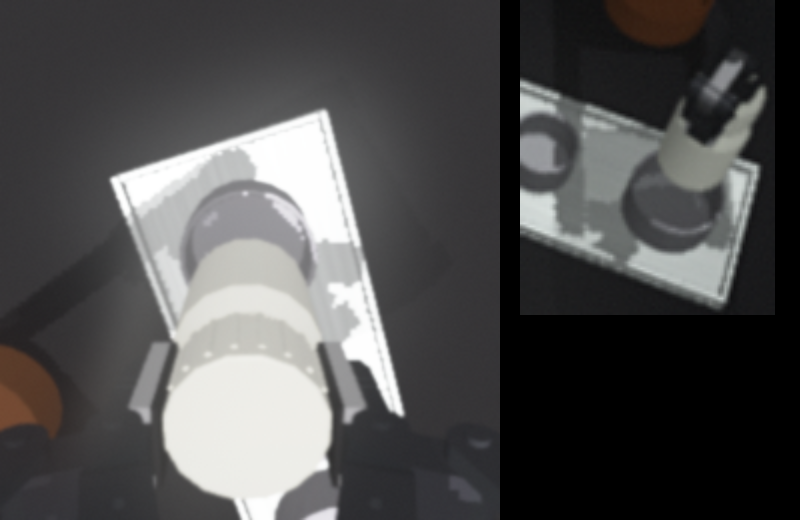

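```bash
python3 - <<'E'
from h import *
o=pickle.load(open("m3.pkl","rb"))
print("rim far edge (seen 254,150)",proj((512.4,388.4,37),o))
for y in(351,353,355):print("base far edge seen (253,179)",y,proj((511.8,y+24,81.4),o))
for y in(351,353,355):print("cap top ctr seen (253.5,273)",y,proj((511.8,y,176.4),o))
# cap centre from mask
im=cv2.imread("pics/m3.png");g=cv2.cvtColor(im,cv2.COLOR_BGR2GRAY)
col=g[140:200,254];print(col)
print(g[196,205:300])
E
```

```text
rim far edge (seen 254,150) [254.04639115 154.41104589]
base far edge seen (253,179) 351 [253.39125432 180.36811222]
base far edge seen (253,179) 353 [253.39353829 177.9399026 ]
base far edge seen (253,179) 355 [253.39583427 175.4978498 ]
cap top ctr seen (253.5,273) 351 [253.31903987 279.15777443]
cap top ctr seen (253.5,273) 353 [253.32251323 275.64222281]
cap top ctr seen (253.5,273) 355 [253.32601983 272.09058125]
[207 197 195 194 194 194 193 194 190 173 143 132 131 134 138 157 169 162
 155 154 153 153 153 153 153 151 153 151 152 151 151 150 151 151 150 150
 150 149 155 170 192 197 198 198 199 198 198 198 197 198 198 197 197 198
 197 197 196 197 196 197]
[212 190 161 155 170 194 212 219 220 220 219 220 222 223 221 205 172 148
 134 122 118 129 156 178 186 188 189 190 190 193 192 194 193 194 195 194
 195 195 196 195 197 196 197 197 197 196 196 197 197 196 198 197 197 197
 197 198 198 198 197 198 196 196 196 196 196 196 196 195 194 194 193 192
 193 191 183 164 134 121 120 130 143 153 170 186 192 195 196 196 194 191
 189 188 188 190 191]
```

The crop shows the bottle hanging upright over the middle cup. It is centred to about 1–2 mm against the cup rim, so I lower it.

Call:
step_arm([
  [0.01, 0.004, 0, 0, 0, 0, 0],
  [0.01, 0.004, 0.1, 0, 0, 0, 0],
  [0.01, 0.004, 0.2, 0, 0, 0, 0],
  [0.01, 0.004, 0.3, 0, 0, 0, 0],
  [0.01, 0.004, 0.4, 0, 0, 0, 0],
  [0.01, 0.004, 0.47, 0, 0, 0, 0],
  [0.01, 0.004, 0.48, 0, 0, 0, 0],
  [0.01, 0.004, 0.48, 0, 0, 0, 0],
])

```text
time_s: 9.07
position: [512.5, 355.2, 71.7]
tool_rot: [0.707, 0.707, 0.0, 0.0]
contact_force: [0.4, -0.0, -0.4]
finger_gap: 0.473
gripper_force: 61.0
```

Call:
step_arm([
  [0, 0, 0.007, 0, 0, 0, 0],
  [0, 0, 0.014, 0, 0, 0, 0],
  [0, 0, 0.014, 0, 0, 0, 0],
])

```text
time_s: 9.45
position: [512.7, 355.3, 70.1]
tool_rot: [0.707, 0.707, 0.0, 0.0]
contact_force: [-0.2, -1.9, 4.0]
finger_gap: 0.477
gripper_force: 61.3
```

Call:
step_arm([
  [0, 0, 0.006, 0, 0, 0, 0],
  [0, 0, 0.006, 0, 0, 0, 0],
])

```text
time_s: 9.7
position: [512.8, 355.4, 70.0]
tool_rot: [0.707, 0.707, 0.001, 0.0]
contact_force: [-2.0, -1.5, 12.8]
finger_gap: 0.478
gripper_force: 62.5
```

Call:
step_arm([
  [0, 0, 0, 0, 0, 0, 0.6],
  [0, 0, 0, 0, 0, 0, 0.8],
  [0, 0, 0, 0, 0, 0, 1],
  [0, 0, 0, 0, 0, 0, 1],
  [0, 0, -0.2, 0, 0, 0, 1],
  [0, 0, -0.5, 0, 0, 0, 1],
  [0, 0, -0.8, 0, 0, 0, 1],
  [0, 0, -0.8, 0, 0, 0, 1],
])

```text
time_s: 10.7
position: [514.4, 356.4, 192.5]
tool_rot: [0.707, 0.707, 0.003, 0.001]
contact_force: [1.0, -0.6, -0.9]
finger_gap: 0.996
gripper_force: 0.0
```

Call:
step_arm([
  [-0.3, 0, 0, 0, 0, 0, 1],
  [-0.7, -0.3, 0, 0, 0, 0, 1],
  [-1, -0.667, 0, 0, 0, 0, 1],
  [-1, -0.667, 0, 0, 0, 0, 1],
])

```text
time_s: 11.2
position: [408.8, 202.4, 187.1]
tool_rot: [0.707, 0.707, -0.002, -0.001]
contact_force: [0.6, -0.3, 0.3]
finger_gap: 1.0
gripper_force: 0.0
```

```bash
python3 - <<'E'
from h import *
I={n:get_image(n)[:,:,::-1].copy() for n in("top","scene")}
P=np.array((512.4,354.4,103))
def pj(n,P):
    m=camera_model(n);c=np.linalg.inv(m["cam_to_world"])@np.r_[P,1];s=np.array([c[0],-c[1]])/-c[2];s*=1+m["k1"]*(s@s);return (m["camera_matrix"]@np.r_[s,1])[:2]
r=[]
for n in I:
    s=pj(n,P);x,y=s.round().astype(int);g=cv2.cvtColor(I[n],cv2.COLOR_BGR2GRAY);cv2.imwrite(f"pics/{n}2.png",I[n])
    print(n,s); 
a=cv2.resize(I["top"][165:240,105:235],None,fx=4,fy=4);b=cv2.resize(I["scene"][190:310,330:425],None,fx=4,fy=4)
c=np.zeros((480,900,3),np.uint8);c[:300,:520]=a;c[:480,520:900]=b;cv2.imwrite("pics/chk1.png",cv2.resize(c,(800,427)))
E
```

```text
top [128.43016247 205.36420084]
scene [390.55201195 252.73879828]
```

View pics/chk1.png

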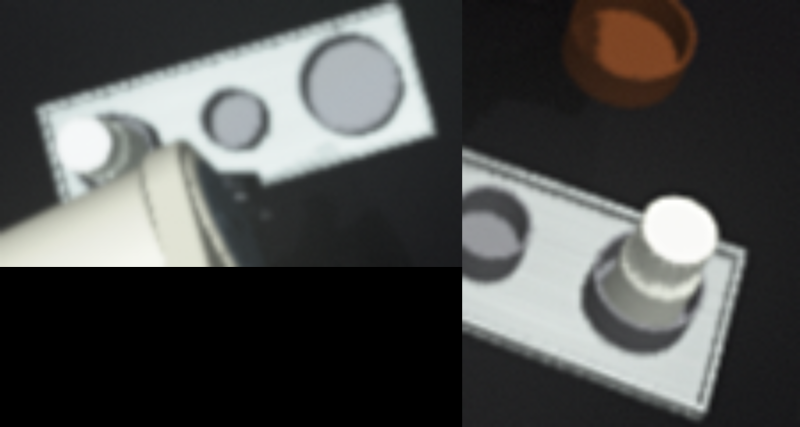

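The check view shows the middle bottle seated upright, with its cap at top-view (128.9,205.8) against (128.4,205.4) predicted. Next is the large bottle.

Call:
step_arm([
  [-0.4, 0, 0, 0, 0, 0, 1],
  [-0.8, 0, 0, 0, 0, 0, 1],
  [-1, 0, 0, 0, 0, 0, 1],
  [-1, 0, 0, 0, 0, 0, 1],
])

```text
time_s: 11.8
position: [413.2, 53.8, 188.2]
tool_rot: [0.708, 0.706, -0.0, 0.0]
contact_force: [0.4, 0.6, 0.3]
finger_gap: 1.006
gripper_force: 0.0
```

Call:
step_arm([
  [-0.4, 0, 0, 0, 0, 0, 1],
  [-0.8, 0, 0, 0, 0, 0, 1],
  [-1, 0, 0, 0, 0, 0, 1],
  [-1, 0, 0, 0, 0, 0, 1],
])

```text
time_s: 12.3
position: [413.5, -95.9, 188.3]
tool_rot: [0.708, 0.706, 0.0, 0.0]
contact_force: [0.3, 0.2, -0.5]
finger_gap: 1.001
gripper_force: 0.0
```

Call:
step_arm([
  [-0.4, 0, 0, 0, 0, 0, 1],
  [-0.4, 0, 0, 0, 0, 0, 1],
  [-0.4, 0, 0, 0, 0, 0, 1],
  [-0.4, 0, 0, 0, 0, 0, 1],
])

```text
time_s: 12.8
position: [412.6, -153.5, 188.3]
tool_rot: [0.706, 0.708, 0.0, -0.0]
contact_force: [-0.6, -0.3, 0.1]
finger_gap: 0.996
gripper_force: 0.0
```

```bash
python3 - <<'E'
from h import *
o,im=shot("l1");P=(411.5,-205.5,109);print(o["position"])
for th in(160,185,200,225):
    c,ax,s=cap(im,o,P,th);print(th,c.round(1),ax,s,plane("wrist",c,109,o).round(1))
E
```

```text
[ 412.61137125 -153.50233873  188.33544974]
160 [251.7 232.9] [61.6 90.9] [252.  252.2] [ 411.2 -185.3  109. ]
185 [251.9 233.1] [60.4 90.6] [252.  252.2] [ 411.4 -185.5  109. ]
200 [252.  233.6] [60.1 89.1] [252.  252.2] [ 411.5 -186.   109. ]
225 [251.7 240.3] [61.3 70.9] [252.  252.2] [ 411.2 -192.9  109. ]
```

View pics/l1.png

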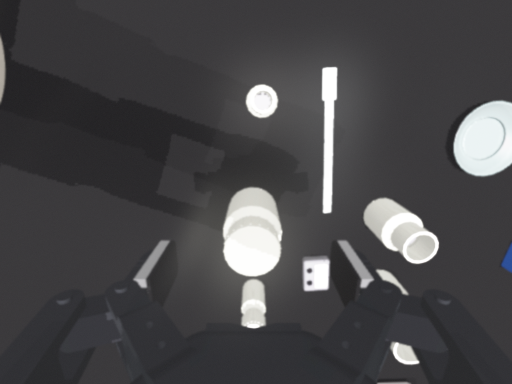

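The view shows the large cap at about (252,249), with the fingers clear of the open bottles at (262,100) and (410,240). Next I grasp it.

Call:
step_arm([
  [-0.333, -0.009, 0, 0, 0, 0, 1],
  [-0.333, -0.009, 0.05, 0, 0, 0, 1],
  [-0.333, -0.009, 0.3, 0, 0, 0, 1],
  [-0.333, -0.009, 0.6, 0, 0, 0, 1],
  [-0.333, -0.009, 0.762, 0, 0, 0, 1],
  [-0.333, -0.009, 0.762, 0, 0, 0, 1],
  [-0.333, -0.009, 0.762, 0, 0, 0, 1],
])

```text
time_s: 13.72
position: [411.6, -204.5, 75.0]
tool_rot: [0.707, 0.707, 0.0, 0.0]
contact_force: [-0.0, -0.1, 0.5]
finger_gap: 0.998
gripper_force: 0.0
```

Call:
step_arm([
  [0, 0, 0, 0, 0, 0, 0.75],
  [0, 0, 0, 0, 0, 0, 0.68],
  [0, 0, 0, 0, 0, 0, 0.6],
  [0, 0, 0, 0, 0, 0, 0.4],
  [0, 0, 0, 0, 0, 0, 0.2],
  [0, 0, 0, 0, 0, 0, 0],
  [0, 0, 0, 0, 0, 0, 0],
  [0, 0, 0, 0, 0, 0, 0],
])

```text
time_s: 14.72
position: [411.6, -205.2, 75.3]
tool_rot: [0.707, 0.707, 0.0, 0.001]
contact_force: [-3.2, 1.9, 10.3]
finger_gap: 0.617
gripper_force: 61.0
```

Call:
step_arm([
  [0, 0, -0.15, 0, 0, 0, 0],
  [0, 0, -0.4, 0, 0, 0, 0],
  [0, 0, -0.667, 0, 0, 0, 0],
  [0.1, 0.1, -0.667, 0, 0, 0, 0],
  [0.4, 0.4, -0.667, 0, 0, 0, 0],
  [0.7, 0.7, -0.667, 0, 0, 0, 0],
  [1, 0.95, -0.667, 0, 0, 0, 0],
  [1, 0.95, -0.667, 0, 0, 0, 0],
])

```text
time_s: 15.72
position: [555.8, -51.9, 174.3]
tool_rot: [0.706, 0.708, 0.001, 0.0]
contact_force: [-0.8, -0.6, -2.3]
finger_gap: 0.616
gripper_force: 64.3
```

Call:
step_arm([
  [0.3, 0.02, 0, 0, 0, 0, 0],
  [0.6, 0.05, 0, 0, 0, 0, 0],
  [0.9, 0.112, 0, 0, 0, 0, 0],
  [1, 0.112, 0, 0, 0, 0, 0],
  [1, 0.112, 0, 0, 0, 0, 0],
])

```text
time_s: 16.35
position: [569.6, 95.0, 174.1]
tool_rot: [0.707, 0.708, -0.0, -0.0]
contact_force: [-0.2, -0.5, -2.9]
finger_gap: 0.615
gripper_force: 64.4
```

Call:
step_arm([
  [0.2, 0, 0.03, 0, 0, 0, 0],
  [0.4, 0, 0.06, 0, 0, 0, 0],
  [0.457, 0, 0.133, 0, 0, 0, 0],
  [0.457, 0, 0.133, 0, 0, 0, 0],
  [0.457, 0, 0.133, 0, 0, 0, 0],
])

```text
time_s: 16.98
position: [570.2, 162.3, 154.2]
tool_rot: [0.707, 0.707, -0.0, 0.0]
contact_force: [0.4, 0.2, -2.7]
finger_gap: 0.617
gripper_force: 64.4
```

```bash
python3 - <<'E'
from h import *
o,im=shot("l3");print(o["position"],o["finger_gap"])
zb=o["position"][2]-75.2;x,y=o["position"][:2]
a=cv2.resize(im[80:340,130:380],None,fx=2.3,fy=2.3);cv2.imwrite("pics/l3c.png",a)
print("rim L/R/far, base far",[proj(p,o).round(1) for p in((570.9-42,163.3,37),(570.9+42,163.3,37),(570.9,205.3,37),(570.9,205.3,3))])
print("bottle base L/R/far",[proj(p,o).round(1) for p in((x-32,y,zb),(x+32,y,zb),(x,y+32,zb))])
print("cap L/R/near",[proj(p,o).round(1) for p in((x-27,y,zb+110),(x+27,y,zb+110),(x,y-27,zb+110))])
E
```

```text
[570.17537099 162.29496987 154.24109434] 0.6170670992027291
rim L/R/far, base far [array([213. , 187.1]), array([295.1, 187.2]), array([254.2, 145.8]), array([254.1, 141.7])]
bottle base L/R/far [array([216.7, 201.9]), array([290. , 201.9]), array([253.4, 165.9])]
cap L/R/near [array([196.8, 279.5]), array([309.8, 279.6]), array([253.3, 324.4])]
```

View pics/l3c.png

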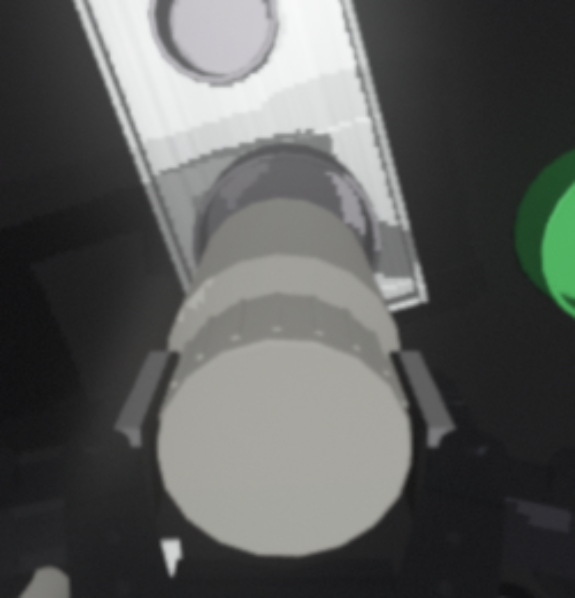

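The view shows the base's far edge at row 166 and the cup's at row 142, both within 1 px of prediction. Next I lower the bottle.

Call:
step_arm([
  [0.007, 0.006, 0, 0, 0, 0, 0],
  [0.007, 0.006, 0.1, 0, 0, 0, 0],
  [0.007, 0.006, 0.2, 0, 0, 0, 0],
  [0.007, 0.006, 0.3, 0, 0, 0, 0],
  [0.007, 0.006, 0.4, 0, 0, 0, 0],
  [0.007, 0.006, 0.445, 0, 0, 0, 0],
  [0.007, 0.006, 0.455, 0, 0, 0, 0],
  [0.007, 0.006, 0.455, 0, 0, 0, 0],
])

```text
time_s: 18.02
position: [571.5, 164.8, 86.3]
tool_rot: [0.707, 0.707, 0.0, 0.0]
contact_force: [0.8, 0.0, -3.5]
finger_gap: 0.617
gripper_force: 64.4
```

Call:
step_arm([
  [0, 0, 0.007, 0, 0, 0, 0],
  [0, 0, 0.014, 0, 0, 0, 0],
  [0, 0, 0.014, 0, 0, 0, 0],
])

```text
time_s: 18.4
position: [571.2, 164.7, 84.1]
tool_rot: [0.707, 0.707, 0.0, 0.0]
contact_force: [-0.1, 0.2, -3.2]
finger_gap: 0.617
gripper_force: 64.4
```

Call:
step_arm([
  [0, 0, 0.007, 0, 0, 0, 0],
  [0, 0, 0.007, 0, 0, 0, 0],
  [0, 0, 0.011, 0, 0, 0, 0],
  [0, 0, 0.011, 0, 0, 0, 0],
])

```text
time_s: 18.9
position: [571.4, 164.8, 83.4]
tool_rot: [0.707, 0.707, 0.0, 0.0]
contact_force: [-4.5, -0.2, 10.7]
finger_gap: 0.612
gripper_force: 65.8
```

Call:
step_arm([
  [0, 0, 0, 0, 0, 0, 0.7],
  [0, 0, 0, 0, 0, 0, 0.85],
  [0, 0, 0, 0, 0, 0, 1],
  [0, 0, 0, 0, 0, 0, 1],
  [0, 0, -0.2, 0, 0, 0, 1],
  [0, 0, -0.5, 0, 0, 0, 1],
  [0, 0, -0.7, 0, 0, 0, 1],
  [0, 0, -0.7, 0, 0, 0, 1],
])

```text
time_s: 19.9
position: [572.8, 165.2, 189.9]
tool_rot: [0.707, 0.707, 0.002, 0.001]
contact_force: [0.6, -0.2, -1.0]
finger_gap: 0.999
gripper_force: 0.0
```

Call:
step_arm([
  [-0.4, 0, 0, 0, 0, 0, 1],
  [-0.8, -0.3, 0, 0, 0, 0, 1],
  [-1, -0.7, 0, 0, 0, 0, 1],
  [-1, -1, 0, 0, 0, 0, 1],
  [-1, -1, 0, 0, 0, 0, 1],
])

```text
time_s: 20.52
position: [416.0, 13.9, 185.6]
tool_rot: [0.707, 0.707, -0.002, -0.002]
contact_force: [1.7, -0.1, 0.1]
finger_gap: 1.003
gripper_force: 0.0
```

Call:
step_arm([
  [-0.4, 0, 0, 0, 0, 0, 1],
  [-0.8, 0, 0, 0, 0, 0, 1],
  [-1, 0, 0, 0, 0, 0, 1],
  [-1, 0, 0, 0, 0, 0, 1],
])

```text
time_s: 21.02
position: [421.7, -136.9, 186.7]
tool_rot: [0.708, 0.706, -0.0, -0.0]
contact_force: [-0.2, 0.9, 0.5]
finger_gap: 1.002
gripper_force: 0.0
```

Call:
step_arm([
  [-0.4, -0.06, 0, 0, 0, 0, 1],
  [-0.8, -0.06, 0, 0, 0, 0, 1],
  [-1, -0.06, 0, 0, 0, 0, 1],
  [-1, -0.06, 0, 0, 0, 0, 1],
  [-1, -0.06, 0, 0, 0, 0, 1],
])

```text
time_s: 21.65
position: [412.3, -283.9, 186.7]
tool_rot: [0.707, 0.707, 0.0, -0.001]
contact_force: [-0.2, 0.6, 0.3]
finger_gap: 1.0
gripper_force: 0.0
```

```bash
python3 - <<'E'
from h import *
o,im=shot("s1");P=(412.4,-330.2,84);print(o["position"])
t=get_image("top")[:,:,::-1].copy();cv2.imwrite("pics/top3.png",t)
a=np.zeros((384,800,3),np.uint8);a[:,:300]=im[:,110:410];a[:255,310:700]=cv2.resize(t[155:240,105:235],None,fx=3,fy=3);cv2.imwrite("pics/s1c.png",a)
for th in(160,200,225):
    c,ax,s=cap(im,o,P,th);print(th,c.round(1),ax,s,plane("wrist",c,84,o).round(1))
print(proj((412.4,-330.2-14,85),o))
E
```

```text
[ 412.28999501 -283.94041627  186.67167682]
160 [253.6 221.6] [30.8 54. ] [253.4 235.6] [ 412.6 -314.6   84. ]
200 [253.5 222.1] [29.5 54.2] [253.4 235.6] [ 412.4 -315.2   84. ]
225 [253.6 222.2] [29.4 52.3] [253.4 235.6] [ 412.5 -315.3   84. ]
[253.4085561  248.20984573]
```

View pics/s1c.png

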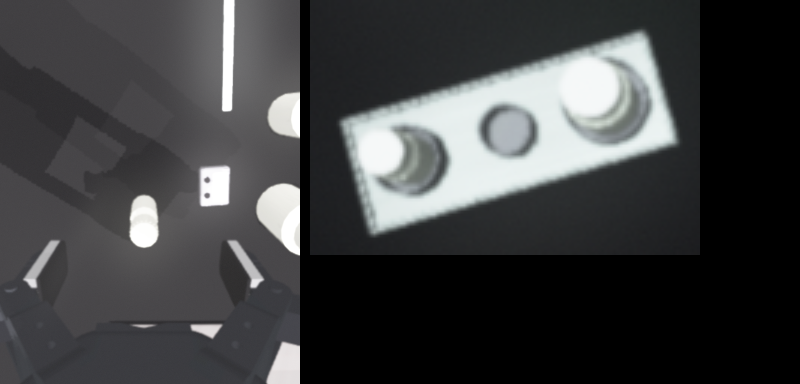

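The wrist crop shows the small cap centred at about (253,235) in the full image, as predicted. In the top view the large and middle bottles stand in their cups. Next I grasp the small bottle.

Call:
step_arm([
  [-0.304, 0, 0, 0, 0, 0, 1],
  [-0.304, 0, 0.05, 0, 0, 0, 1],
  [-0.304, 0, 0.3, 0, 0, 0, 1],
  [-0.304, 0, 0.6, 0, 0, 0, 1],
  [-0.304, 0, 0.85, 0, 0, 0, 1],
  [-0.304, 0, 0.898, 0, 0, 0, 1],
  [-0.304, 0, 0.898, 0, 0, 0, 0.8],
  [-0.304, 0, 0.898, 0, 0, 0, 0.6],
])

```text
time_s: 22.75
position: [413.3, -331.3, 54.1]
tool_rot: [0.707, 0.707, 0.0, 0.001]
contact_force: [-0.2, -0.6, 0.1]
finger_gap: 0.611
gripper_force: 0.0
```

Call:
step_arm([
  [0, 0, 0, 0, 0, 0, 0.5],
  [0, 0, 0, 0, 0, 0, 0.4],
  [0, 0, 0, 0, 0, 0, 0.33],
  [0, 0, 0, 0, 0, 0, 0.2],
  [0, 0, 0, 0, 0, 0, 0],
  [0, 0, 0, 0, 0, 0, 0],
  [0, 0, 0, 0, 0, 0, 0],
  [0, 0, 0, 0, 0, 0, 0],
])

```text
time_s: 23.75
position: [412.6, -331.1, 53.1]
tool_rot: [0.707, 0.707, 0.0, 0.0]
contact_force: [-1.2, 1.2, 4.9]
finger_gap: 0.31
gripper_force: 58.6
```

Call:
step_arm([
  [0, 0, -0.2, 0, 0, 0, 0],
  [0, 0, -0.5, 0, 0, 0, 0],
  [0, 0, -0.8, 0, 0, 0, 0],
  [0, 0, -1, 0, 0, 0, 0],
  [0.3, 0.1, -1, 0, 0, 0, 0],
  [0.6, 0.2, -1, 0, 0, 0, 0],
  [0.9, 0.3, -1, 0, 0, 0, 0],
  [1, 0.4, -1, 0, 0, 0, 0],
  [1, 0.4, -1, 0, 0, 0, 0],
])

```text
time_s: 24.88
position: [472.9, -179.9, 202.7]
tool_rot: [0.706, 0.708, 0.0, 0.0]
contact_force: [-0.5, -0.4, -1.0]
finger_gap: 0.309
gripper_force: 59.1
```

Call:
step_arm([
  [0.3, 0.1, 0, 0, 0, 0, 0],
  [0.6, 0.2, 0, 0, 0, 0, 0],
  [0.9, 0.3, 0, 0, 0, 0, 0],
  [1, 0.46, 0, 0, 0, 0, 0],
  [1, 0.46, 0, 0, 0, 0, 0],
])

```text
time_s: 25.5
position: [542.2, -30.7, 202.5]
tool_rot: [0.707, 0.708, 0.0, 0.0]
contact_force: [-0.3, -0.4, -0.8]
finger_gap: 0.311
gripper_force: 59.2
```

Call:
step_arm([
  [0.3, 0, 0, 0, 0, 0, 0],
  [0.6, 0, 0, 0, 0, 0, 0],
  [0.9, 0, 0, 0, 0, 0, 0],
  [1, 0, 0, 0, 0, 0, 0],
  [1, 0, 0, 0, 0, 0, 0],
])

```text
time_s: 26.12
position: [540.8, 118.5, 202.5]
tool_rot: [0.707, 0.707, -0.0, 0.0]
contact_force: [0.2, -0.4, -1.3]
finger_gap: 0.313
gripper_force: 59.2
```

Call:
step_arm([
  [0.3, 0, 0, 0, 0, 0, 0],
  [0.6, 0, 0, 0, 0, 0, 0],
  [0.9, 0, 0, 0, 0, 0, 0],
  [0.933, 0, 0, 0, 0, 0, 0],
  [0.933, 0, 0.4, 0, 0, 0, 0],
  [0.933, 0, 0.45, 0, 0, 0, 0],
  [0.933, 0, 0.45, 0, 0, 0, 0],
])

```text
time_s: 27.0
position: [541.4, 257.6, 135.5]
tool_rot: [0.707, 0.707, -0.001, -0.0]
contact_force: [0.5, 0.0, -0.6]
finger_gap: 0.313
gripper_force: 59.2
```

```bash
python3 - <<'E'
from h import *
o,im=shot("s3");print(o["position"],o["finger_gap"])
zb=o["position"][2]-53.1;x,y=o["position"][:2];C=(541.7,258.8)
a=cv2.resize(im[80:340,130:380],None,fx=2.3,fy=2.3);cv2.imwrite("pics/s3c.png",a)
pr=lambda L:[((proj(p,o)-(130,80))*2.3).round(0) for p in L]
print("rim L/R/far, base far (crop px)",pr(((C[0]-26,C[1],37),(C[0]+26,C[1],37),(C[0],C[1]+26,37),(C[0],C[1]+26,3))))
print("bottle base L/R/far",pr(((x-16,y,zb),(x+16,y,zb),(x,y+16,zb))))
print("cap L/R/near",pr(((x-14,y,zb+85),(x+14,y,zb+85),(x,y-14,zb+85))))
E
```

```text
[541.38610439 257.6037328  135.45347829] 0.31318935756774297
rim L/R/far, base far (crop px) [array([222., 259.]), array([347., 259.]), array([285., 197.]), array([285., 182.])]
bottle base L/R/far [array([237., 302.]), array([330., 302.]), array([284., 258.])]
cap L/R/near [array([218., 451.]), array([350., 451.]), array([284., 505.])]
```

View pics/s3c.png

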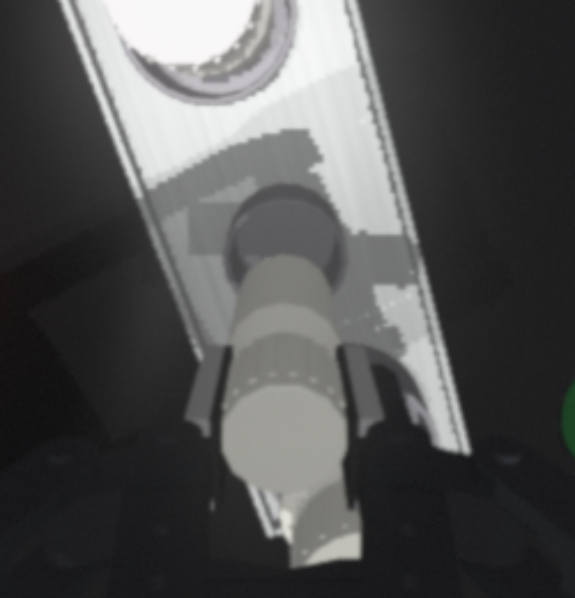

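The crop shows the small bottle hanging upright about 2 mm toward +y of the predicted line, so I correct that slightly and lower it.

Call:
step_arm([
  [-0.015, 0.002, 0, 0, 0, 0, 0],
  [-0.015, 0.002, 0.1, 0, 0, 0, 0],
  [-0.015, 0.002, 0.2, 0, 0, 0, 0],
  [-0.015, 0.002, 0.3, 0, 0, 0, 0],
  [-0.015, 0.002, 0.4, 0, 0, 0, 0],
  [-0.015, 0.002, 0.46, 0, 0, 0, 0],
  [-0.015, 0.002, 0.47, 0, 0, 0, 0],
  [-0.015, 0.002, 0.47, 0, 0, 0, 0],
])

```text
time_s: 28.05
position: [541.7, 256.9, 64.8]
tool_rot: [0.707, 0.707, 0.0, 0.0]
contact_force: [0.7, 0.2, -1.3]
finger_gap: 0.311
gripper_force: 59.2
```

Call:
step_arm([
  [0, 0, 0.007, 0, 0, 0, 0],
  [0, 0, 0.014, 0, 0, 0, 0],
  [0, 0, 0.02, 0, 0, 0, 0],
  [0, 0, 0.02, 0, 0, 0, 0],
])

```text
time_s: 28.55
position: [541.5, 256.8, 61.6]
tool_rot: [0.707, 0.707, 0.0, 0.0]
contact_force: [-0.3, 1.0, -1.0]
finger_gap: 0.306
gripper_force: 59.2
```

Call:
step_arm([
  [0, 0, 0.006, 0, 0, 0, 0],
  [0, 0, 0.006, 0, 0, 0, 0],
  [0, 0, 0.011, 0, 0, 0, 0],
  [0, 0, 0.011, 0, 0, 0, 0],
])

```text
time_s: 29.05
position: [541.7, 257.0, 61.1]
tool_rot: [0.707, 0.707, 0.0, 0.0]
contact_force: [-2.9, -1.4, 12.2]
finger_gap: 0.313
gripper_force: 60.9
```

Call:
step_arm([
  [0, 0, 0, 0, 0, 0, 0.4],
  [0, 0, 0, 0, 0, 0, 0.6],
  [0, 0, 0, 0, 0, 0, 0.8],
  [0, 0, 0, 0, 0, 0, 0.8],
  [0, 0, -0.2, 0, 0, 0, 0.8],
  [0, 0, -0.6, 0, 0, 0, 0.8],
  [0, 0, -1, 0, 0, 0, 0.8],
  [0, 0, -1, 0, 0, 0, 0.8],
])

```text
time_s: 30.05
position: [544.3, 258.1, 215.3]
tool_rot: [0.707, 0.707, 0.004, 0.002]
contact_force: [-0.3, 0.4, -0.8]
finger_gap: 0.801
gripper_force: 0.0
```

Call:
step_arm([
  [0.3, -0.3, 0, 0, 0, 0, 1],
  [0.6, -0.7, 0, 0, 0, 0, 1],
  [0.6, -1, 0, 0, 0, 0, 1],
  [0.6, -1, 0, 0, 0, 0, 1],
  [0.6, -1, 0, 0, 0, 0, 1],
  [0.6, -1, 0, 0, 0, 0, 1],
])

```text
time_s: 30.8
position: [392.5, 346.6, 209.7]
tool_rot: [0.707, 0.707, 0.0, 0.0]
contact_force: [-1.0, 0.1, 0.1]
finger_gap: 0.998
gripper_force: 0.0
```

```bash
python3 - <<'E'
from h import *
o,im=shot("e1");print(o["position"],o["time_s"])
t=get_image("top")[:,:,::-1].copy();s=get_image("scene")[:,:,::-1].copy();cv2.imwrite("pics/topE.png",t);cv2.imwrite("pics/sceneE.png",s)
def pj(n,P):
    m=camera_model(n);c=np.linalg.inv(m["cam_to_world"])@np.r_[P,1];q=np.array([c[0],-c[1]])/-c[2];q*=1+m["k1"]*(q@q);return (m["camera_matrix"]@np.r_[q,1])[:2]
for k,p in {"m":(512.4,354.4,101),"s":(541.7,258.8,91),"l":(570.9,163.3,116)}.items():
    print(k,((pj("top",p)-(105,155))*3).round(0),((pj("scene",p)-(240,195))*2.8+(0,265)).round(0))
a=np.zeros((600,800,3),np.uint8);a[:255,:390]=cv2.resize(t[155:240,105:235],None,fx=3,fy=3)
a[:220,400:670]=cv2.resize(t[160:270,265:400],None,fx=2,fy=2)
b=cv2.resize(s[195:310,240:420],None,fx=2.8,fy=2.8);a[265:265+b.shape[0],:b.shape[1]]=b;cv2.imwrite("pics/end.png",a)
# open bottles: change against start
t0=cv2.imread("pics/top0.png")
for x,y in((283,240),(333,182),(376,179)):
    print(cv2.absdiff(t,t0)[y-18:y+18,x-20:x+20].mean().round(1),end=" ")
E
```

```text
[392.48789616 346.57413073 209.74057037] 30.8
m [ 71. 151.] [421. 428.]
s [180. 121.] [286. 387.]
l [281.  86.] [162. 322.]
2.9 2.7 1.2
```

View pics/end.png

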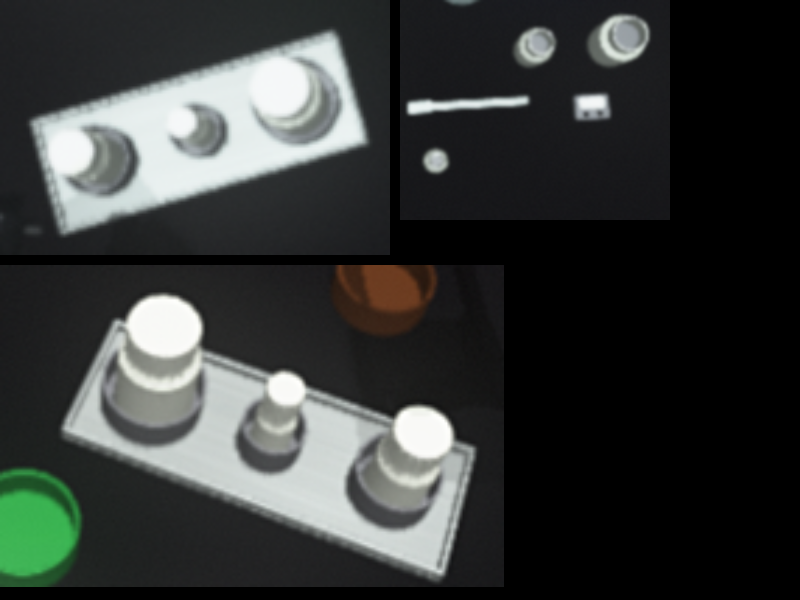

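The final view shows all three closed bottles upright and close to centred in their own cups, and the open bottles where they began. I hand the job in.

```bash
python3 -c "
from rig import *
print(sign_off())"
```

```text
the job is handed in; nothing more can be done
None
```

I handed the job in at about 31 s of robot time: the three closed bottles stand upright in the cups of their own size, about 2–3 mm or less off centre by the last images; the open bottles look unmoved; and no verdict came back.

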